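Close a clay press mould by pushing a tapered drift through its two offset holes

ROBOT

A 7-joint arm with a two-finger parallel gripper is mounted at the origin on the work surface. World frame = base frame: x ahead of the robot, y to its left, z up, the work surface at z = 0. Lengths are in m, angles in rad, forces in N, time in s.
With the tool pointing down it reaches from about 0.4 to 0.9 m from the base axis. Payload 5.5 kg.
Tool frame: the origin (TCP) lies between the finger pads; the fingertips stand manip.finger_overhang ahead of it and the grasp point (between the pads) lies 8 mm behind it (manip.finger_overhang is the distance from the TCP to the fingertips, in m); z points along the fingers, y is the line along which they close (so a half turn about z gives the same grasp; the last joint's range is limited). The gripper opens to 92 mm and grips with 3 to 60 N. Pads are 19 mm wide; open, the fingers measure 130 mm over their backs; the gripper's body (75 mm by 190 mm) begins 47 mm behind the grasp point.
Start: joints at [1.564, 0.501, -0.427, 1.55, 0.221, 1.138, -0.21], TCP at [0.173, -0.626, 0.238] pointing down, gripper open.
Joint ranges: [-2.88, 2.88], [-0.31, 2.03], [-1.54, 1.56], [0.2, 2.42], [-1.41, 4.55], [0.19, 2.02], [-2.57, 2.57]. Speed limits (rad/s): [2.57, 2.57, 3.14, 3.14, 3.14, 3.14, 3.14].

INTERFACE

Orientations are given as a 3x3 rotation matrix whose columns are the frame's x, y, z axes.
In Python, from bench import manip gives the robot as it stands.
- The arm moves only by the tool drive_tool, never from a script. Its argument "commands" is a list of rows, each a list of 5 numbers: the shift along the world's x, y, z normalised to -1 to 1, where 1 is 0.06 m, then the turn about the world's z normalised to -1 to 1, where 1 is 0.12 rad, then the opening, from -1 (shut) to 1 (fully open). In form: [[x, y, z, turn, grip], ...]. A call has 1 to 20 rows; each row shifts and turns the commanded pose from where the row before left it; what a row does not reach is not made up. A row lasts 1/8 s, in which the tool goes at most 62.5 mm and 10.7 degrees, less where a joint would pass 70% of its speed; a pose out of reach is approached as far as the arm can. A call with a number of a shift or a turn outside -1 to 1 is refused whole. A call with a gripper value outside its range is refused whole. The fingers move at their own pace and stop on an object; "newtons" is the grip in N (left out, the last holds). Time passes only in rows, so rows that do not move let the fingers close. It gives the time, the measured TCP pose, the force, the opening and the grip force at its end, in the units of the state.
- manip.read_state(): the state, without advancing time (a new reading comes with each control period).
- manip.capture(name): name is "scene" or "side" or "wrist"; returns a dict with "frame" (384x512x3 uint8, blue, green, red), "K" (3x3 intrinsics, pixels), "origin" and "orientation" of the camera in the world; the wrist camera has in their place "T_tool_cam" (4x4, takes a point from camera to tool coordinates, whose origin is the TCP and whose axes are the flange's). Camera axes: x right, y down, z forward; pixel columns grow to the right and rows downward; lengths in m; the calibration is good to about 2 mm. A picture is of the moment at which its call begins: read the wrist's pose just before it. There is no depth.
- manip.hand_in(): hands the job in; it is judged then, once.
The state is a dict: "time_s": time; "qpos": joint angles; "joint_vel": joint speeds; "effort": joint torques, N m; "tool_pos": TCP position; "ee_rot": TCP orientation; "force": force on the tool from outside, world axes, zero at the start; "torque": the same for the moment, N m; "width": opening from 0.0 (shut) to 1.0 (fully open); "grip_force": force on a finger pad.
Only numpy, scipy, OpenCV 4.12 (cv2) and the standard library are available. Lean on these libraries where they do the work, as an engineer would, in place of code of your own. Each camera call takes 0.05 s, during which the arm holds its last target. There are 200 camera calls.

TASK

Close the clay press mould: take the tapered wooden drift (the pin with the round grip) out of the rack and push it straight down through the hole of the mould's sliding plate into the offset hole of the base below, so that its taper pulls the plate into line. Push it fully home, collar down on the plate, and let go. Let the drift do the pulling, not the fingers, and leave the blunt straight peg (square grip) in the rack.

Things in the scene. Friction and masses are not known exactly. Their poses are not given: they have to be found in the camera images.
- drift: Tapered wooden drift, 126 mm tall, upright, 0.1-0.2 kg. Origin: centre of its lower tip; z up. From the tip: taper 10 to 40 mm diameter over 45 mm, shank 40 mm diameter to 70 mm, collar 60 mm across at 70-76 mm, ROUND grip 30 mm across at 76-126 mm. Hangs by its collar in a 44 mm hole of a fixed plywood rack (240 x 90 mm, top 80 mm above the table, two holes 120 mm apart); lifts straight out.
- peg: The wrong pin, in the rack's other hole: same wood, height and collar, but its 40 mm shank is straight and blunt down to its end and its grip is SQUARE, 30 x 30 mm. Origin at the centre of its lower end, z up.
- base_hole (a point): Centre of the mouth of the round 44 mm hole, right through, in the mould's fixed brown base board (15 mm thick), 65 mm above the table, under the sliding plate; open space below the board. z up; +y: the way the mould opens. White plaster mould halves stand 55 mm and more from it towards -y, tops 115 mm above the table.
- plate_hole (a point): Centre of the upper mouth of the round 44 mm through hole in the pale sliding plate (15 mm thick, top 80 mm above the table) lying on the base. The plate slides only along base_hole's y, with about 4 N friction, no spring; flush cleats beside it. Starts 10-14 mm from base_hole to +y. Drift home: collar on the plate, tip 70 mm below this point, 10 mm above the table.
Mind the look-alikes: they are no part of the job. Leave any turquoise or yellow look-alike of the drift alone.

How it is judged:
On the way:
1. the drift's tip is inside the plate's hole while the two holes are still more than 6 mm out of line (z of drift in the frame of plate_hole below -0.004 m and horizontal distance between drift and plate_hole below 0.022 m and horizontal distance between plate_hole and base_hole above 0.006 m), for 0.05 s.
At the end, for the whole second after the job is handed in: The drift stands in both holes within 10 degrees of upright, its tip within 12 mm (seen from above) of the base hole's centre and its collar within 8 mm of the plate; the plate's hole is within 6 mm of the base's; the drift is let go and at rest, and the straight peg is within 30 mm of where it was (horizontal distance between plate_hole and base_hole below 0.006 m and z of drift in the frame of plate_hole below -0.062 m and horizontal distance between drift and base_hole below 0.012 m and angle between drift's own z axis and vertical below 0.17 rad and linear speed of drift below 0.02 m/s and distance of peg from where it was at the start of the episode below 0.03 m); the robot touches nothing.
It fails at once if the straight peg is taken out of the rack (moved more than 50 mm) (distance of peg from where it was at the start of the episode above 0.05 m).
It also fails if it takes over 42 s, if anything falls off the work surface, if the arm or the gripper's body presses on something with over 40 N, if the wrist force passes 120 N, or if a joint passes its speed limit or range.

## Working session

There is one attempt and no reset: what is moved stays moved. The work goes in short steps, Python scripts to look and compute and a tool call to move; the robot and the scene stay as the last step left them, time stands still between calls to the robot, and variables do not carry over. Pictures are saved under pics/ and viewed, at most 10 in all, crops included, and the job is handed in when it is done.

Besides the shell and the picture viewer there is one more tool, called after ">>>" as name(argument=value, ...) on one line, values as JSON. drive_tool: Moves the arm, as the interface text tells. Its arguments: {"type":"object","properties":{"commands":{"type":"array"},"newtons":{"type":"number"}},"required":["commands"]}

```bash
mkdir -p pics; ls; python3 - <<'E'
from bench import manip
import cv2,numpy as np,pickle
s=manip.read_state(); print(s['time_s'],s['tool_pos'],np.round(s['ee_rot'],3).tolist(),s['width'],manip.finger_overhang)
d={}
for n in ('scene','side'):
    c=manip.capture(n); d[n]=c; cv2.imwrite(f'pics/{n}0.png',c['frame']); print(n,c['origin'],np.round(c['orientation'],3).tolist(),c['K'].tolist() if hasattr(c['K'],'tolist') else c['K'])
pickle.dump(d,open('d0.pkl','wb'))
E
```

```text
pics
0.0 [ 0.17302824 -0.62583857  0.23665175] [[0.964, 0.267, -0.0], [0.267, -0.964, 0.002], [0.0, -0.002, -1.0]] 1.0013463024550577 0.011
scene [0.82236555 0.38826246 0.8385141 ] [[-0.783, 0.503, -0.367], [0.623, 0.635, -0.457], [0.003, -0.586, -0.81]] [[418.24989877176836, 0.0, 259.03403264513537], [0.0, 418.24989877176836, 191.7682627510434], [0.0, 0.0, 1.0]]
side [0.38544563 0.56275834 0.7956774 ] [[-0.988, -0.11, 0.109], [-0.154, 0.773, -0.616], [-0.017, -0.625, -0.78]] [[470.24933478248795, 0.0, 253.01988240324164], [0.0, 470.24933478248795, 188.9119301734609], [0.0, 0.0, 1.0]]
```

View pics/scene0.png

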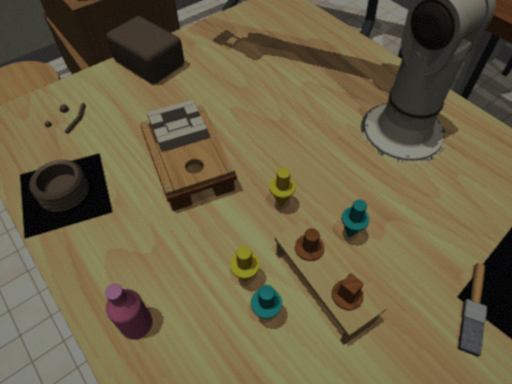

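View pics/side0.png

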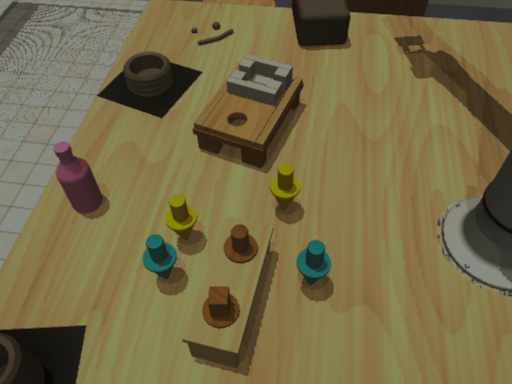

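The scene view shows the mould hole at about (195,166), the round-grip drift at (311,240) and the square peg at (349,290). In the side view they are at (237,119), (240,238) and (220,300). I'll zoom in for exact pixels.

```bash
python3 - <<'E'
import pickle,cv2,numpy as np
d=pickle.load(open('d0.pkl','rb'))
def crop(n,u,v,w,h,k=8 if 0 else 5):
    return cv2.resize(d[n]['frame'][v:v+h,u:u+w],(w*k,h*k),interpolation=cv2.INTER_CUBIC)
f=lambda n,u,v:crop(n,u,v,80,60)
im=np.vstack([np.hstack([f('scene',270,220),f('side',200,215)]),np.hstack([f('scene',155,135),f('side',197,90)])])
cv2.imwrite('pics/crop1.png',im)
E
```

```text
(no output)
```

View pics/crop1.png

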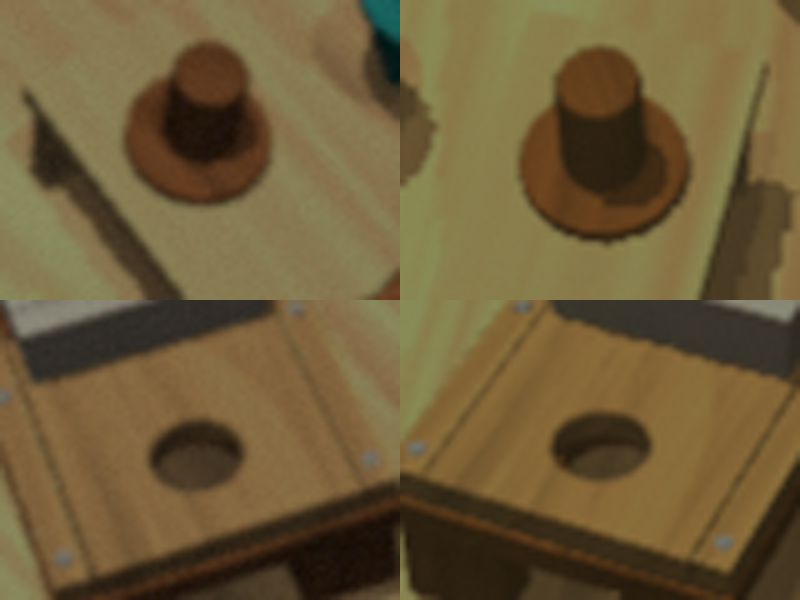

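The crop shows the drift's grip top at scene (311.6,234.4) and side (239.0,231.0). The plate hole's mouth is at scene (193.9,165.5) and side (236.8,118.7), and the cleat seams are visible, so I'll triangulate.

```bash
cat > h.py <<'E'
import numpy as np,pickle
def ray(c,uv,o=None,R=None):
    o=np.array(c['origin']) if o is None else o; R=np.array(c['orientation']) if R is None else R
    d=R@np.linalg.inv(np.array(c['K']))@np.r_[uv,1.]; return o,d/np.linalg.norm(d)
def tri(rays):
    A=sum(np.eye(3)-np.outer(d,d) for o,d in rays); b=sum((np.eye(3)-np.outer(d,d))@o for o,d in rays)
    p=np.linalg.solve(A,b); return p,[np.linalg.norm((np.eye(3)-np.outer(d,d))@(p-o)) for o,d in rays]
def onz(r,z): o,d=r; return o+d*(z-o[2])/d[2]
E
python3 - <<'E'
from h import *
d=pickle.load(open('d0.pkl','rb'));np.set_printoptions(precision=4,suppress=True)
for n,a,b,z in (('drift top',(311.6,234.4),(239,231),.136),('hole',(193.9,165.5),(236.8,118.7),.08),('peg top',(351,284),(219.5,293),.136),):
    r=[ray(d['scene'],a),ray(d['side'],b)]; print(n,*tri(r),onz(r[0],z),onz(r[1],z))
def seg(n,u,v,p,q):
    a,b=[onz(ray(d[n],(u+x/5-.4,v+y/5-.4)),.08) for x,y in(p,q)]; t=a-b; print(n,a,b,np.degrees(np.arctan2(t[1],t[0])))
seg('scene',155,135,(93,275),(22,75)); seg('scene',155,135,(380,178),(290,30))
seg('side',197,90,(25,175),(150,25)); seg('side',197,90,(292,255),(392,92))
E
```

```text
drift top [0.4872 0.1338 0.1342] [np.float64(0.00024615797090566033), np.float64(0.00024615797090567194)] [0.4883 0.1347 0.136 ] [0.4869 0.1348 0.136 ]
hole [ 0.5516 -0.1936  0.0803] [np.float64(0.0002911135794386788), np.float64(0.00029111357943861175)] [ 0.5516 -0.1935  0.08  ] [ 0.5516 -0.1943  0.08  ]
peg top [0.4986 0.2505 0.1305] [np.float64(0.0023154454522285903), np.float64(0.002315445452228619)] [0.5024 0.2537 0.136 ] [0.4969 0.2507 0.136 ]
scene [ 0.6266 -0.1636  0.08  ] [ 0.5903 -0.2873  0.08  ] 73.64221779053958
scene [ 0.4926 -0.1288  0.08  ] [ 0.4722 -0.2313  0.08  ] 78.74090789028931
side [ 0.625  -0.1652  0.08  ] [ 0.5895 -0.2715  0.08  ] 71.52226434007373
side [ 0.5014 -0.1328  0.08  ] [ 0.4722 -0.2408  0.08  ] 74.84736606314085
```

```bash
python3 - <<'E'
from h import *
d=pickle.load(open('d0.pkl','rb'));np.set_printoptions(precision=3,suppress=True)
for n,a,b in (('yel1',(283,174),(286,170)),('turq1',(360,205),(316,247)),('yel2',(244,252),(178,200)),('turq2',(267,291),(155,241))):
    print(n,*tri([ray(d['scene'],a),ray(d['side'],b)]))
E
```

```text
yel1 [ 0.425 -0.024  0.12 ] [np.float64(0.0014336315451724596), np.float64(0.0014336315451726114)]
turq1 [0.357 0.141 0.124] [np.float64(0.0004902378401574736), np.float64(0.000490237840157369)]
yel2 [0.609 0.078 0.124] [np.float64(0.0008896429711744689), np.float64(0.0008896429711743701)]
turq2 [0.625 0.167 0.125] [np.float64(0.00027309544337056216), np.float64(0.0002730954433704612)]
```

>>> drive_tool(commands=[[0.4, 0.3, 0.3, 0, 0.3], [0.8, 0.6, 0.3, 0, 0.3], [0.8, 0.6, 0.3, 0, 0.3], [0.8, 0.8, 0, 0, 0.3], [0.8, 0.8, 0, 0, 0.3], [0.8, 1, 0, 0, 0.3], [0.5, 1, 0, 0, 0.3], [0.3, 1, 0, 0, 0.3]], newtons=40)

```text
time_s: 1.1
tool_pos: [0.4674, -0.2814, 0.2913]
ee_rot: [[0.964, 0.267, 0.0], [0.267, -0.964, 0.001], [0.0, -0.001, -1.0]]
force: [1.2, 1.1, -0.2]
width: 0.651
grip_force: 0.0
```

>>> drive_tool(commands=[[0.6, 0.6, 0.3, 0.8, 0.3], [0.6, 0.6, 0.3, 0.8, 0.3], [0, 0, 0, 0, 0.3], [0, 0, 0, 0, 0.3]])

```text
time_s: 1.6
tool_pos: [0.5379, -0.2119, 0.327]
ee_rot: [[0.895, 0.445, -0.001], [0.445, -0.895, -0.0], [-0.001, -0.001, -1.0]]
force: [-0.1, -0.2, -0.5]
width: 0.652
grip_force: 0.0
```

```bash
cat >> h.py <<'E'
def wrist(name):
    from bench import manip; import cv2
    s=manip.read_state(); c=manip.capture('wrist'); T=np.array(c['T_tool_cam']); R=np.array(s['ee_rot'])
    w=dict(K=c['K'],origin=np.array(s['tool_pos'])+R@T[:3,3],orientation=R@T[:3,:3],frame=c['frame'])
    pickle.dump(w,open(name+'.pkl','wb')); cv2.imwrite(f'pics/{name}.png',c['frame'])
    print(np.round(s['tool_pos'],4),w['origin'],np.round(T,3).tolist(),np.round(s['qpos'],2)); return w
def proj(c,p):
    q=np.array(c['K'])@np.array(c['orientation']).T@(np.array(p)-c['origin']); return q[:2]/q[2]
E
python3 - <<'E'
from h import *
w=wrist('w1'); print(proj(w,[.5516,-.194,.08]),proj(w,[.5484,-.2055,.065]),w['orientation'].tolist())
E
```

```text
[ 0.5379 -0.2119  0.327 ] [ 0.60253216 -0.17905007  0.47332757] [[0.001, -0.962, -0.271, 0.072], [1.0, 0.001, 0.001, -0.001], [-0.0, -0.271, 0.962, -0.146], [0.0, 0.0, 0.0, 1.0]] [ 0.87  0.34 -0.69  1.62  0.22  1.27 -0.97]
[248.80585454 149.05048747] [255.4879235  153.39166043] [[0.44639696576400234, -0.8609477024027044, -0.24392376408253927], [-0.8948350290903065, -0.4295346634198238, -0.12153289116024028], [-0.00014024849452321572, 0.27252344238307447, -0.9621491327658291]]
```

View pics/w1.png

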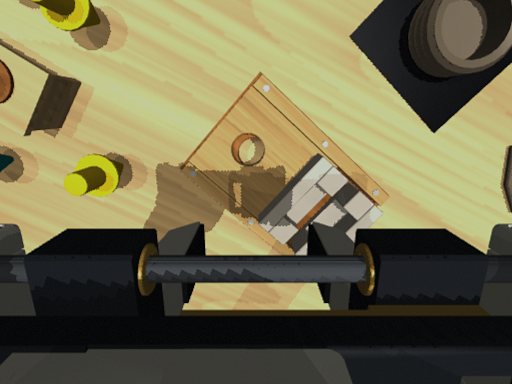

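The wrist view shows the mould with the plate hole at about (248,148), the base hole's rim visible inside it, and the cleat seams on either side. I'll zoom in on it.

```bash
python3 - <<'E'
from h import *
import cv2
w=pickle.load(open('w1.pkl','rb'))
a=cv2.resize(w['frame'][128:168,228:268],(400,400),interpolation=cv2.INTER_CUBIC)
b=cv2.resize(w['frame'][65:265,180:380],(400,400),interpolation=cv2.INTER_CUBIC)
cv2.imwrite('pics/w1c.png',np.hstack([a,b]))
E
```

```text
(no output)
```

View pics/w1c.png

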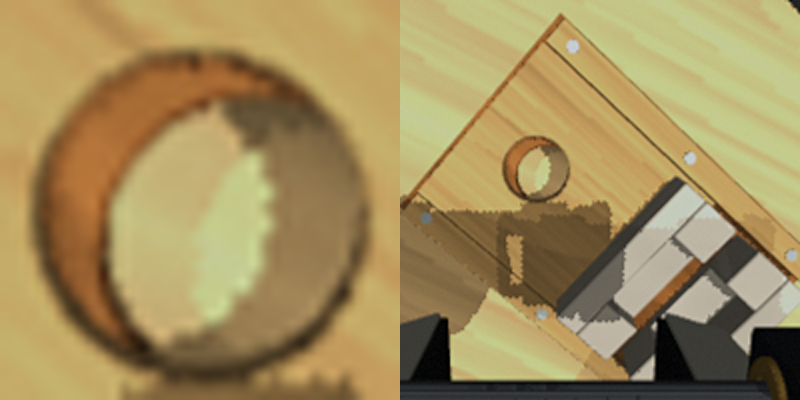

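The zoom puts the plate mouth at (247.7,148.9) and the base mouth's circle at about (254,152).

```bash
python3 - <<'E'
from h import *
np.set_printoptions(precision=4,suppress=True)
w=pickle.load(open('w1.pkl','rb')); d=pickle.load(open('d0.pkl','rb'))
P=onz(ray(w,(247.7,148.9)),.08); B=onz(ray(w,(254,151.9)),.065); v=P-B
print(P,B,np.hypot(*v[:2]),np.degrees(np.arctan2(v[1],v[0])))
print(tri([ray(w,(247.7,148.9)),ray(d['scene'],(193.9,165.5)),ray(d['side'],(236.8,118.7))]))
for p,q in (((547,42),(715,207)),((428,200),(555,303))):
    a,b=[onz(ray(w,(180+(x-400)/2,65+y/2)),.08) for x,y in (p,q)]; t=a-b; print(np.degrees(np.arctan2(t[1],t[0])))
E
```

```text
[ 0.5511 -0.1926  0.08  ] [ 0.5493 -0.2027  0.065 ] 0.010295074168733388 79.98282638992461
(array([ 0.5515, -0.1927,  0.0812]), [np.float64(0.00030600405554089525), np.float64(0.0004982838101886514), np.float64(0.00032479259984813017)])
73.63454280079542
75.74815834562473
```

>>> drive_tool(commands=[[-0.1, 0.8, 0, 0.9, 0.3], [-0.1, 0.9, 0, 0.9, 0.3], [-0.1, 0.9, 0, 0.9, 0.3], [-0.1, 0.9, 0, 0.9, 0.3], [-0.1, 0.9, -0.2, 0.9, 0.3], [-0.1, 0.7, -0.3, 0.9, 0.3], [-0.1, 0.2, 0, 0.9, 0.3], [0, 0, 0, 0, 0.3], [0, 0, 0, 0, 0.3]])

```text
time_s: 2.78
tool_pos: [0.4969, 0.1041, 0.2975]
ee_rot: [[0.351, 0.936, -0.0], [0.936, -0.351, -0.001], [-0.001, 0.0, -1.0]]
force: [-0.7, -1.1, 0.3]
width: 0.641
grip_force: 0.0
```

```bash
python3 - <<'E'
from h import *
w=wrist('w2'); print(proj(w,[.488,.1345,.136]),w['orientation'][:,2])
E
```

```text
[0.4969 0.1041 0.2975] [0.52178833 0.1727998  0.443836  ] [[0.001, -0.963, -0.271, 0.073], [1.0, 0.001, -0.0, -0.001], [0.001, -0.271, 0.963, -0.146], [0.0, 0.0, 0.0, 1.0]] [ 0.58  0.28 -0.98  1.82  0.25  1.18 -0.84]
[238.50755217 155.71290956] [-0.09559312 -0.2546907  -0.96228613]
```

View pics/w2.png

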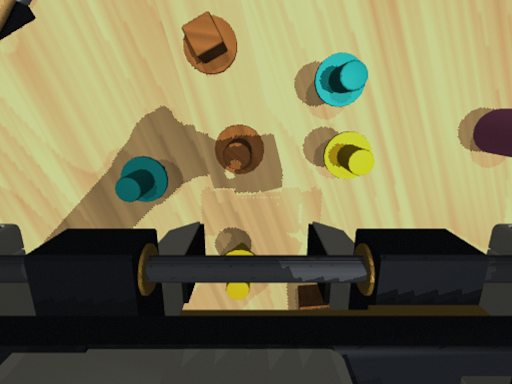

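The wrist view shows the round grip's top at about (238,157), which matches the prediction (238.5,155.7). The square peg is at (207,40) and the look-alikes are well clear. I'll go down for the grasp.

>>> drive_tool(commands=[[-0.15, 0.5, -0.7, 0.4, 0.3], [0, 0, -0.8, 0.4, 0.3], [0, 0, -0.7, 0, 0.3], [0, 0, 0, 0, 0.3], [0, 0, 0, 0, 0.3]])

```text
time_s: 3.45
tool_pos: [0.4886, 0.1362, 0.167]
ee_rot: [[0.256, 0.967, 0.002], [0.967, -0.256, 0.001], [0.001, 0.001, -1.0]]
force: [-0.2, 0.6, 0.0]
width: 0.649
grip_force: 0.0
```

>>> drive_tool(commands=[[0, 0, -0.5, 0, 0.3], [0, 0, -0.5, 0, 0.3], [0, 0, 0, 0, 0.3], [0, 0, 0, 0, -1], [0, 0, 0, 0, -1], [0, 0, 0, 0, -1], [0, 0, 0, 0, -1], [0, 0, 0, 0, -1], [0, 0, 0, 0, -1]], newtons=50)

```text
time_s: 4.58
tool_pos: [0.4878, 0.1364, 0.1064]
ee_rot: [[0.254, 0.967, 0.001], [0.967, -0.254, -0.0], [-0.0, 0.001, -1.0]]
force: [-1.1, -1.1, 6.7]
width: 0.321
grip_force: 50.0
```

>>> drive_tool(commands=[[0, 0, 0.2, 0, -1], [0, 0, 0.4, 0, -1], [0, 0, 0.6, 0, -1], [0, 0, 0.6, 0, -1], [0, 0, 0.7, 0, -1], [0, 0, 0, 0, -1], [0, 0, 0, 0, -1]])

```text
time_s: 5.45
tool_pos: [0.4869, 0.1359, 0.2553]
ee_rot: [[0.254, 0.967, -0.001], [0.967, -0.254, -0.001], [-0.001, -0.0, -1.0]]
force: [0.5, -0.2, -1.6]
width: 0.316
grip_force: 50.0
```

```bash
python3 - <<'E'
from bench import manip
import cv2
s=manip.read_state(); print(s['tool_pos'],s['width'],s['force'])
c=manip.capture('side'); cv2.imwrite('pics/side1.png',c['frame'])
c=manip.capture('scene'); cv2.imwrite('pics/scene1.png',c['frame'])
E
```

```text
[0.48691272 0.13585088 0.25527259] 0.31632610340602735 [ 0.48144268 -0.16726662 -1.62553839]
```

View pics/side1.png

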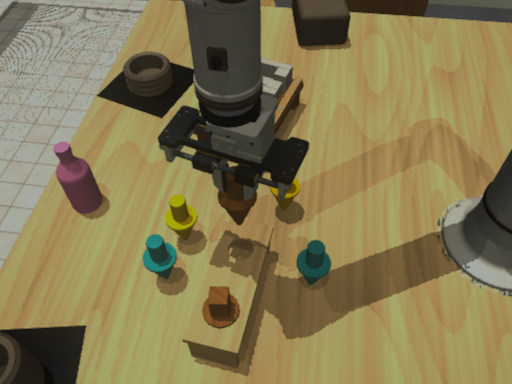

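The side view shows the drift held upright and clear of the rack, with its tip at about (240,223). The peg is still in place at (220,305). I'll carry it over the mould.

>>> drive_tool(commands=[[0.05, -0.3, 0, 0, -1], [0.15, -0.7, 0, 0, -1], [0.15, -0.8, 0, 0, -1], [0.15, -0.9, 0, 0, -1], [0.15, -0.9, 0, 0, -1], [0.15, -0.9, 0, 0, -1], [0.15, -0.7, 0, 0, -1], [0.08, -0.45, 0, 0, -1], [0, 0, -0.2, 0, -1], [0, 0, -0.2, 0, -1], [0, 0, 0, 0, -1], [0, 0, 0, 0, -1]])

```text
time_s: 7.05
tool_pos: [0.5493, -0.2014, 0.2317]
ee_rot: [[0.252, 0.968, -0.0], [0.968, -0.252, 0.0], [0.0, -0.0, -1.0]]
force: [0.6, -0.7, -1.6]
width: 0.321
grip_force: 50.0
```

```bash
python3 - <<'E'
from h import *
from bench import manip
import cv2
s=manip.read_state(); print(s['tool_pos'],s['width'],s['force'])
p=np.array(s['tool_pos'])-[0,0,.0964]; print(p); ims=[];dd={}
for n in('scene','side'):
    c=manip.capture(n); dd[n]=c; q=proj(c,p); print(n,q,proj(c,[.5513,-.193,.08])); u,v=int(q[0])-40,int(q[1])-40
    ims.append(cv2.resize(c['frame'][v:v+80,u:u+80],(400,400),interpolation=cv2.INTER_CUBIC)); print(u,v)
pickle.dump(dd,open('d1.pkl','wb')); cv2.imwrite('pics/over.png',np.hstack(ims))
E
```

```text
[ 0.54933033 -0.2014271   0.23170327] 0.32078397410285203 [ 0.63562685 -0.68574455 -1.61605709]
[ 0.54933033 -0.2014271   0.13530327]
scene [189.78040306 147.1849955 ] [194.13498677 165.55568383]
149 107
side [237.31363156  97.31763858] [236.8383635  119.12065443]
197 57
```

View pics/over.png

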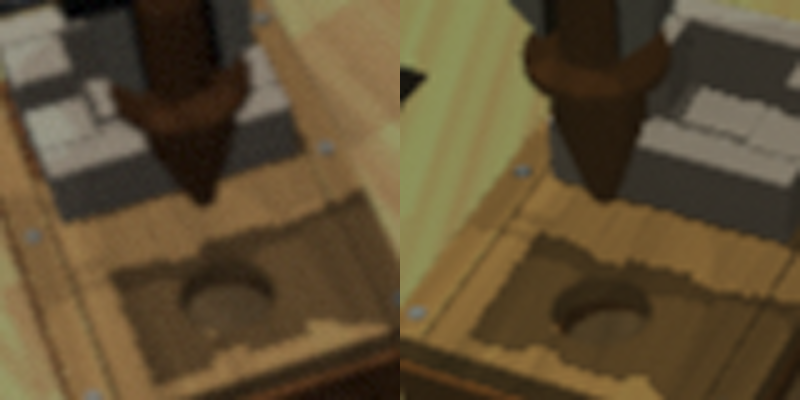

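The crop shows the drift upright over the mould, with its tip centre at about scene (189.4,145.8) and side (237.6,95.6).

```bash
python3 - <<'E'
from h import *
d=pickle.load(open('d1.pkl','rb'))
r=[ray(d['scene'],(189.4,145.8)),ray(d['side'],(237.6,95.6))]; print(tri(r),onz(r[0],.135),onz(r[1],.135))
E
```

```text
(array([ 0.54890465, -0.20290761,  0.13860274]), [np.float64(0.0001800976178049834), np.float64(0.00018009761780504735)]) [ 0.54760472 -0.20572809  0.135     ] [ 0.54977201 -0.20736798  0.135     ]
```

>>> drive_tool(commands=[[0, 0, -0.4, 0, -1], [0, 0, -0.4, 0, -1], [0, 0, -0.2, 0, -1], [0, 0, -0.1, 0, -1], [0, 0, -0.1, 0, -1], [0, 0, 0, 0, -1]])

```text
time_s: 7.9
tool_pos: [0.5494, -0.2026, 0.1598]
ee_rot: [[0.254, 0.967, 0.0], [0.967, -0.254, 0.0], [0.0, 0.0, -1.0]]
force: [0.4, 0.0, -0.8]
width: 0.322
grip_force: 50.0
```

>>> drive_tool(commands=[[0, 0, -0.1, 0, -1], [0, 0, -0.1, 0, -1], [0, 0, -0.1, 0, -1], [0, 0, -0.1, 0, -1], [0, 0, 0, 0, -1]])

```text
time_s: 8.52
tool_pos: [0.5489, -0.2025, 0.1347]
ee_rot: [[0.254, 0.967, -0.001], [0.967, -0.254, 0.001], [0.001, -0.001, -1.0]]
force: [1.6, 4.0, -1.2]
width: 0.322
grip_force: 50.0
```

>>> drive_tool(commands=[[0, 0, -0.1, 0, -1], [0, 0, -0.1, 0, -1], [0, 0, -0.1, 0, -1], [0, 0, 0, 0, -1]])

```text
time_s: 9.02
tool_pos: [0.5485, -0.2028, 0.1165]
ee_rot: [[0.254, 0.967, -0.001], [0.967, -0.254, 0.001], [0.0, -0.002, -1.0]]
force: [0.4, 3.4, -4.2]
width: 0.317
grip_force: 50.0
```

>>> drive_tool(commands=[[0, 0, -0.08, 0, -1], [0, 0, -0.07, 0, -1], [0, 0, 0, 0, -1], [0, 0, 0, 0, -1]])

```text
time_s: 9.52
tool_pos: [0.5488, -0.2027, 0.1082]
ee_rot: [[0.254, 0.967, -0.001], [0.967, -0.254, 0.0], [-0.0, -0.001, -1.0]]
force: [0.3, 3.2, -4.0]
width: 0.317
grip_force: 50.0
```

>>> drive_tool(commands=[[0, 0, -0.04, 0, -1], [0, 0, -0.03, 0, -1], [0, 0, 0, 0, -1], [0, 0, 0, 0, -1]])

```text
time_s: 10.02
tool_pos: [0.5491, -0.2027, 0.1063]
ee_rot: [[0.254, 0.967, -0.0], [0.967, -0.254, -0.001], [-0.002, -0.0, -1.0]]
force: [-7.5, 5.8, 15.4]
width: 0.322
grip_force: 50.0
```

The upward force has risen to 15 N at the rack's seating height, so the collar is on the plate. I'll release and rise.

>>> drive_tool(commands=[[0, 0, 0, 0, 0.3], [0, 0, 0, 0, 0.3], [0, 0, 0, 0, 0.3], [0, 0, 0, 0, 0.3], [0, 0, 0.3, 0, 0.3], [0, 0, 0.6, 0, 0.3], [0, 0, 0.8, 0, 0.3], [0, 0, 0.8, 0, 0.3], [-0.7, 0.9, 0.5, 0, 0.3], [-0.7, 0.9, 0.3, 0, 0.3], [-0.7, 0.9, 0, 0, 0.3], [-0.7, 0.9, 0, 0, 0.3], [0, 0, 0, 0, 0.3], [0, 0, 0, 0, 0.3]])

```text
time_s: 11.78
tool_pos: [0.4008, -0.0115, 0.2964]
ee_rot: [[0.254, 0.967, 0.002], [0.967, -0.254, -0.003], [-0.002, 0.003, -1.0]]
force: [-0.0, -0.8, -0.2]
width: 0.65
grip_force: 0.0
```

```bash
python3 - <<'E'
from h import *
from bench import manip
import cv2
s=manip.read_state(); print(s['tool_pos'],s['width'],s['force']); ims=[]
for n in('scene','side'):
    c=manip.capture(n); q=proj(c,[.549,-.204,.136]); u,v=int(q[0])-40,int(q[1])-40; print(n,q,u,v,proj(c,[.549,-.204,.086]))
    ims.append(cv2.resize(c['frame'][max(v,0):v+90,u:u+80],(400,450),interpolation=cv2.INTER_CUBIC))
cv2.imwrite('pics/end.png',np.hstack(ims))
E
```

```text
[ 0.4007586  -0.01150829  0.29639232] 0.6500139485822795 [-0.00186185 -0.77242492 -0.24594662]
scene [189.23775752 146.23694091] 149 106 [192.05669399 160.60930267]
side [237.6618107   96.29198216] 197 56 [238.60787328 113.83850395]
```

View pics/end.png

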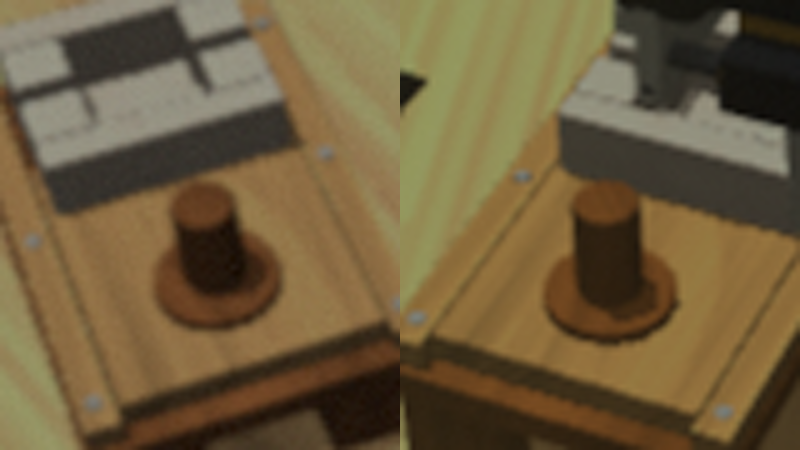

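The drift stands upright with its collar flat on the plate. Its grip top is at crop (204,203) in the scene view and (606,203) in the side view, matching the predicted home position. The plate has been pulled in, the mould is closed and the gripper is clear.

```bash
python3 -c "
from bench import manip
print(manip.hand_in())"
```

```text
the job is handed in; nothing more can be done
None
```

The drift is fully home in the mould, collar down on the plate and released; the plate was pulled into line, the square peg was left in the rack, and the job is handed in (no verdict was returned).

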